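Load the drinks machine and set its selector lever

ROBOT

A 6-joint arm with a two-finger parallel gripper is mounted at the origin on the work surface. World frame = base frame: x ahead of the robot, y to its left, z up, the work surface at z = 0. Lengths are in m, angles in degrees, forces in N, time in s.
With the tool pointing down it reaches from about 0.325 to 0.85 m from the base axis. Payload 15.5 kg.
Tool frame: the origin (TCP) lies midway between the tips of the shut fingers; the grasp point (between the pads) lies robot.tcp_to_grasp behind it (robot.tcp_to_grasp is the distance from the TCP to the grasp point, in m); z points along the fingers, y is the line along which they close (so a half turn about z gives the same grasp; the last joint's range is limited). The gripper opens to 91 mm and grips with 3 to 60 N. Pads are 32 mm wide; open, the fingers measure 118 mm over their backs; the gripper's body (76 mm by 178 mm) begins 60 mm behind the grasp point.
Start: joints at [-77.607, 28.281, 77.091, -0, 74.628, -5.472], TCP at [0.192, -0.595, 0.186] pointing down, gripper open.
Joint ranges: [-166.48, 166.48], [-47.26, 123.95], [12.59, 153.08], [-70.14, 250.14], [6.76, 159.57], [-176.63, 176.63]. Speed limits (degrees/s): [108.29, 108.29, 147.25, 172.46, 172.46, 172.46].

INTERFACE

Orientations are given as [roll, pitch, yaw] about the fixed x, y, z axes, in that order (R = Rz(yaw) Ry(pitch) Rx(roll)).
In Python, from workcell import robot, jaws, vision, ticket, spotter gives the robot as it stands. The module is installed in compiled form; this text tells all that it offers. Calls block until the motion is done:
- robot.goto(position, orientation): joint-space move of the TCP to a pose.
- robot.move_l(position, rot=None, rate=0.15, contact_N=None): straight line of the TCP; rot=None keeps the orientation; rate is the mean speed in m/s. With contact_N (N) it stops when the force on the tool has changed by that much, and returns True; else False.
- robot.goto_joints(angles): joint-space move.
- jaws.grip(opening, f_grip=None): opening from 0.0 (shut) to 1.0 (fully open); f_grip is the grip in N (None keeps the last); returns when the fingers have stopped.
- robot.dwell(seconds).
- robot.solve_ik(position, orientation): joint angles nearest the present ones, or None.
- vision.snapshot(name): name is "scene" or "top"; returns (picture, depth): 420x560x3 uint8, blue, green, red; 420x560 float32, m along the optical axis (not along the pixel's ray), 0 where there is no reading.
- vision.camera_model(name): a dict with "camera_matrix" (3x3 intrinsics, pixels), "extrinsics" (4x4, takes a point from camera to world coordinates). Camera axes: x right, y down, z forward; pixel columns grow to the right and rows downward; lengths in m; the calibration is good to about 2 mm. A picture is of the moment at which its call begins. camera_model takes no time and is no camera call.
A pose or a line that the arm cannot do raises robot.MotionError and nothing moves.
- ticket.sign_off(): hands the job in; it is judged then, once.
Trained networks look in the newest picture that a camera, given by its name, has taken for a name from the list of things; names that differ only in an ending like _2 or _b are one class to them, and where a whole thing is asked for, a point or a joint stands for the part that bears it (a point fixed in the world has none). Each returns a list of dicts, best first, with "conf" (0 to 1); they miss things now and then, are a little off and sometimes report something else, mostly with a low value. They report only what shows in the picture. A call takes as long as a camera call. They do not tell look-alikes from the thing itself.
- spotter.find_in(camera, query): "uv" ([column, row] in pixels, amid what is visible of it).
- spotter.cut_out(camera, query): "mask" (420x560 bool, what is visible of it) and "uv" ([column, row] in pixels, amid what is visible of it).
Readings, each from a call of its own:
- robot.get_clock(): time.
- robot.get_joint_pos(): joint angles.
- robot.get_joint_vel(): joint speeds.
- robot.get_effort(): joint torques, N m.
- robot.get_ee_pos(): TCP position.
- robot.get_eef_rot(): TCP orientation.
- robot.get_force(): force on the tool from outside, world axes, zero at the start.
- robot.get_moment(): the same for the moment, N m.
- robot.get_opening(): opening from 0.0 (shut) to 1.0 (fully open).
- robot.get_finger_force(): force on a finger pad.
Only numpy, scipy, OpenCV 4.12 (cv2) and the standard library are available. Lean on these libraries where they do the work, as an engineer would, in place of code of your own. Each camera call takes 0.05 s, during which the arm holds its last target. There are 200 camera calls.

TASK

Load the drinks machine on the games-room table: take the cartridge out of its wooden rack, lower it (do not drop it) fully into the machine's cradle, and shut the hinged clamp all the way down over it so that it is driven home. Then throw the selector lever out of its park notch into the notch marked by the big index pin and leave it clicked in there. Do not shift the tumbler, the domino box or the stack of coasters.

Things in the scene. Friction and masses are not known exactly. Their poses are not given: they have to be found in the camera images.
- machine: The fixed drinks machine: black base, grey lever housing 60 mm high, clear tank at its back. Origin on the table under the cradle's centre; x away from the robot, from the cradle to the clamp's hinge; y towards the lever; z up. The base is 30 mm high and spans -115 to 120 mm in x, -58 to 328 mm in y.
- cartridge_centre (a point): Centre (half-way up) of the loose white cartridge, an upright box 58 (its x) x 40 (y) x 80 mm tall, about 0.28 kg, same either way round. In the rack only its +x/-x faces are free to grip (58 mm across); in the cradle only its +y/-y faces (40 mm across): stand it on the bare table in between and take it again the other way.
- rack_seat (a point): Centre of the rack's floor, 10 mm above the table; the cartridge stands on it, x along this x. Fixed dark wooden rack: board 130 x 100 mm (x, y); at +y and -y of the cartridge walls 40 mm long, 10 mm thick, 47 mm apart, 5 mm higher than its top; at +x and -x lips up to 22 mm above the table, 65 mm apart.
- cradle (a point): Centre of the cradle's raised platform, 42 mm above the table, on which the cartridge stands with its x along this x (axes as the machine's). Steel walls 34 mm wide (y) stand at +x and -x, 65 mm apart, 92 mm above this point, with flared lips 8 mm higher; lips at +y and -y, 47 mm apart, rise 12 mm above this point; above these both sides are open.
- carrier (a joint): Travel of the cradle's platform: 0 raised (start), 0.010 m bottom stop. It is stiff (about 9 N), the shut clamp drives it about 0.009 m down, and it stays down.
- clamp (a joint): Opening angle of the aluminium clamp over the cradle, a frame with a rubber pusher: 0 shut (level), 1.5 to 1.75 rad at the start (upright). Stiff hinge: it stays where it is left; about 2 N at its bar moves it, about 6 N drives the cartridge home. When shut its top lies 132 mm above the table, lower than the cradle's end walls.
- clamp_hinge (a point): Hinge axis of the clamp, along the machine's y, 85 mm in +x from the cradle's centre and 125 mm above the table (axes as the machine's).
- clamp_bar (a point): Middle of the clamp's black cross bar, 14 mm thick, 80 mm long along the machine's y, 175 mm from the hinge axis, between two rails 56 mm apart. The window between bar and pusher is 68 mm deep, so the bar can be pinched; shut, the cradle's -x wall stands in it, 36 mm from the bar. At angle a the bar lies 175 cos(a) mm in -x of and 175 sin(a) mm above the hinge.
- lever (a joint): Angle of the selector lever about its upright pivot: 0 in the park notch (start); working notches at 0.42, 0.84 and 1.26 rad. It grows counter-clockwise seen from above, the knob going towards the cradle. A spring ball clicks into each notch; about 4 N at the knob pushes it out, about 1 N moves it between notches.
- lever_pivot (a point): Pivot of the lever on the grey housing's top, 60 mm above the table; axes as the cradle's.
- lever_knob (a point): Centre of the gripping part of the lever's upright black knob, 105 mm from the pivot, 30 mm in diameter; the knob's top is 23 mm above this point, its grip spans 19 mm above and below; the lever arm is about 25 mm below it.
- lever_nose (a point): A point past the lever's end, 142 mm from the pivot on the lever's line through the knob: straight above the index pin when the lever is in the marked notch.
- index_pin_mark (a point): Top centre of the steel index pin, 22 mm in diameter, 18 mm tall, which stands on the housing 142 mm from the pivot, at one of the three working notches; the other two have only small studs 9 mm in diameter and 4 mm tall.
- tumbler: Glass tumbler, 64 mm across, 85 mm tall, under the machine's spout; origin at its underside. To be left alone.
- domino_box: Wooden domino box, 160 x 70 x 45 mm; origin at the centre of its underside. To be left alone.
- coasters: Stack of round coasters, 96 mm across, 20 mm tall; origin at the centre of its underside. To be left alone.
There are look-alikes about, which are no part of the job. There is more than one size of the part that bears cartridge_centre; the job needs the middle-sized.

How it is judged (in metres and radians):
On the way, in this order (a step that is already met when the one before it is completed fails the run):
1. the cartridge stands in the cradle, released (horizontal distance between cartridge_centre and cradle below 0.006 m and z of cartridge_centre in the frame of cradle below 0.044 m and angle between cartridge_centre's own z axis and vertical below 0.08 rad and angle between the x axis of cartridge_centre and the x axis of cradle, either way round below 0.15 rad and contact force between the fingers and cartridge below 0.1 N), for 0.2 s.
2. the clamp is shut and has driven the cartridge home (horizontal distance between cartridge_centre and cradle below 0.006 m and z of cartridge_centre in the frame of cradle below 0.044 m and angle between cartridge_centre's own z axis and vertical below 0.08 rad and angle between the x axis of cartridge_centre and the x axis of cradle, either way round below 0.15 rad and value of joint clamp below 0.05 rad and value of joint carrier above 0.005 m), for 0.2 s.
3. the lever is clicked into the marked notch (horizontal distance between lever_nose and index_pin_mark below 0.009 m), for 0.2 s.
At the end, for the whole second after the job is handed in: Cartridge released in the cradle (within 6 mm, 0.15 rad turn, 0.08 rad tilt), its platform 5 mm or more down, clamp within 0.05 rad of shut, lever at rest with its nose within 9 mm (in plan) of the index pin, and bystanders within 30 mm of their starts (all of step 2 and horizontal distance between lever_nose and index_pin_mark below 0.009 m and linear speed of cartridge below 0.02 m/s and velocity of joint lever between -0.1 and 0.1 rad/s); the robot touches nothing.
It fails at once if the cartridge is dropped into the cradle (horizontal distance between cartridge_centre and cradle below 0.02 m and z of cartridge_centre in the frame of cradle below 0.1 m and linear speed of cartridge above 0.5 m/s).
It fails at once if the tumbler is shifted by more than 30 mm (distance of tumbler from where it was at the start of the episode above 0.03 m).
It fails at once if the domino box is shifted by more than 30 mm (distance of domino_box from where it was at the start of the episode above 0.03 m).
It fails at once if the coasters are shifted by more than 30 mm (distance of coasters from where it was at the start of the episode above 0.03 m).
It also fails if it takes over 72 s, if anything falls off the work surface, if the arm or the gripper's body presses on something with over 40 N, if the wrist force passes 120 N, or if a joint passes its speed limit or range.

## Working session

There is one attempt and no reset: what is moved stays moved. The work goes in short steps, each a Python script; the robot and the scene stay as the last script left them, time stands still between calls to the robot, and variables do not carry over. Pictures are saved under pics/ and viewed, at most 10 in all, crops included, and the job is handed in when it is done.

```bash
mkdir -p pics
cat > h.py <<'E'
import numpy as np, cv2
from workcell import robot, jaws, vision, ticket, spotter
def pts(cam, depth):
    m=vision.camera_model(cam);K=np.array(m["camera_matrix"]);T=np.array(m["extrinsics"])
    v,u=np.mgrid[0:depth.shape[0],0:depth.shape[1]]
    p=np.stack([(u-K[0,2])/K[0,0]*depth,(v-K[1,2])/K[1,1]*depth,depth],-1)
    w=p@T[:3,:3].T+T[:3,3]; w[depth<=0]=np.nan
    return w
E
python3 - <<'E'
from h import *
for c in ("scene","top"):
    im,d=vision.snapshot(c); cv2.imwrite(f"pics/{c}0.png",im); np.savez(f"/tmp/{c}0.npz",im=im,d=d); w=pts(c,d)
    print(c,np.round(vision.camera_model(c)["extrinsics"],2).tolist())
    for q in ("machine","cartridge_centre","rack_seat","cradle","clamp_bar","lever_knob","lever_pivot","index_pin_mark","tumbler","domino_box","coasters"):
        try:
            for r in spotter.find_in(c,q):
                u,v=np.round(r["uv"]).astype(int); print(c,q,round(r["conf"],2),u,v,np.round(w[v,u],3))
        except Exception as e: print(c,q,e)
print(robot.tcp_to_grasp,robot.get_clock())
E
```

```text
scene [[0.5, 0.57, -0.65, 1.47], [0.86, -0.31, 0.39, -0.55], [0.02, -0.76, -0.65, 1.03], [0.0, 0.0, 0.0, 1.0]]
scene machine 0.67 335 230 [0.668 0.176 0.06 ]
scene cartridge_centre 0.86 156 230 [ 0.423 -0.335  0.089]
scene cartridge_centre 0.79 160 266 [ 0.575 -0.375  0.091]
scene cartridge_centre 0.79 126 288 [ 0.578 -0.479  0.058]
scene rack_seat 0.65 164 282 [ 0.575 -0.373  0.021]
scene rack_seat 0.39 334 233 [0.679 0.163 0.061]
scene cradle 0.59 337 230 [0.675 0.178 0.064]
scene clamp_bar 0.93 305 210 [0.695 0.029 0.224]
scene clamp_bar 0.24 346 194 [0.574 0.286 0.101]
scene lever_knob 0.51 343 194 [0.557 0.287 0.089]
scene lever_knob 0.29 166 282 [ 0.58  -0.369  0.023]
scene lever_pivot 0.91 337 226 [0.656 0.193 0.06 ]
scene index_pin_mark 0.34 281 235 [0.59  0.019 0.044]
scene tumbler 0.66 345 195 [0.568 0.287 0.093]
scene domino_box 0.77 257 300 [ 0.786 -0.177  0.048]
scene domino_box 0.52 347 194 [0.578 0.287 0.104]
scene coasters 0.66 160 326 [ 0.719 -0.436  0.024]
top [[-0.0, -1.0, 0.09, 0.47], [-1.0, 0.0, -0.0, -0.02], [0.0, -0.09, -1.0, 1.47], [0.0, 0.0, 0.0, 1.0]]
top machine 0.66 219 197 [0.642 0.193 0.056]
top cartridge_centre 0.73 398 226 [ 0.548 -0.362  0.086]
top cartridge_centre 0.67 431 222 [ 0.562 -0.473  0.059]
top cartridge_centre 0.64 386 280 [ 0.385 -0.318  0.101]
top rack_seat 0.6 392 229 [ 0.539 -0.341  0.094]
top rack_seat 0.6 151 188 [0.677 0.419 0.018]
top cradle 0.83 220 194 [0.651 0.189 0.062]
top cradle 0.22 190 210 [0.6   0.281 0.066]
top clamp_bar 0.95 269 176 [0.679 0.029 0.229]
top lever_knob 0.55 194 211 [0.596 0.266 0.079]
top tumbler 0.7 151 187 [0.679 0.418 0.022]
top tumbler 0.2 267 213 [0.593 0.042 0.035]
top domino_box 0.89 333 160 [ 0.762 -0.169  0.047]
top coasters 0.57 416 175 [ 0.717 -0.44   0.024]
0.0188 1.2
```

Run:
```python
from h import *
a=cv2.imread("pics/top0.png");b=cv2.imread("pics/scene0.png")
cv2.imwrite("pics/t1.png",cv2.resize(a[130:330,110:460],(800,457),interpolation=cv2.INTER_CUBIC))
cv2.imwrite("pics/s1.png",cv2.resize(b[130:360,90:430],(800,541),interpolation=cv2.INTER_CUBIC))
```

```text
(no output)
```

View pics/t1.png

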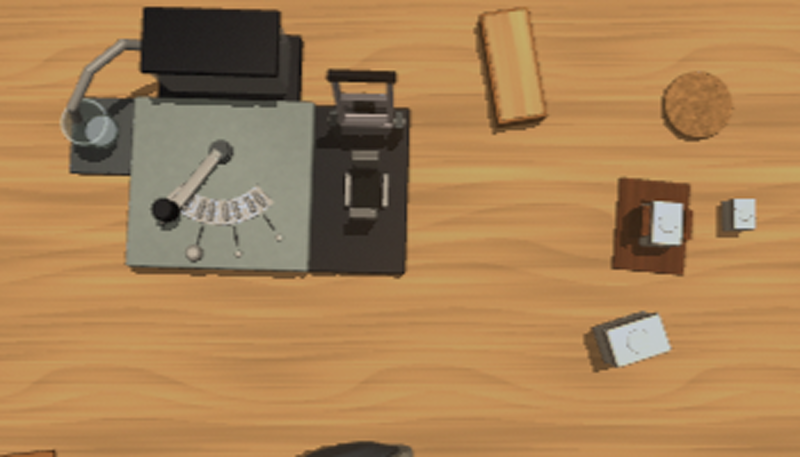

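View pics/s1.png

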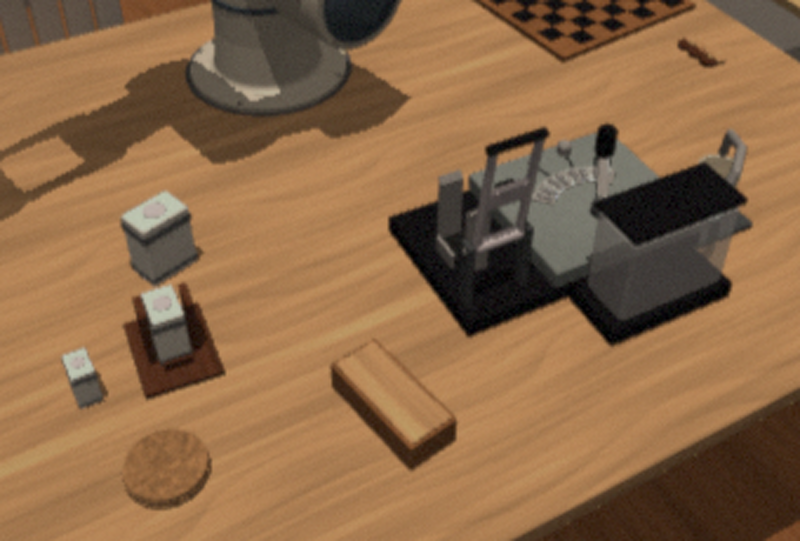

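The middle-sized cartridge is the one in the rack: top (398,226), between the small one at (431,222) and the large one at (386,280). The big pin is at top (195,241), the notch nearest park (0.42). Next I'll fit the poses from the depth images.

Run:
```python
from h import *
K=vision.camera_model("top")["camera_matrix"];print(np.round(K,1).tolist())
t=np.load("/tmp/top0.npz");s=np.load("/tmp/scene0.npz")
W={c:pts(c,f["d"]) for c,f in (("top",t),("scene",s))}; I={"top":t["im"],"scene":s["im"]}
def rect(name,m,w):
    p=w[m]; 
    if len(p)<5: print(name,len(p));return
    (cx,cy),(a,b),ang=cv2.minAreaRect((p[:,:2]*1000).astype(np.float32)); print(name,len(p),"c",np.round([cx,cy],1),"size",np.round([a,b],1),"ang",round(ang,1),"z",np.round(np.percentile(p[:,2],[5,50,95])*1000,1),"mean",np.round(p.mean(0)*1000,1))
for c in W:
    w=W[c];x,y,z=w[...,0],w[...,1],w[...,2];im=I[c].astype(int);br=im.min(-1);near=lambda a,b,r:np.hypot(x-a,y-b)<r
    k=near(.56,-.365,.06)
    rect(c+" carttop",k&(br>140)&(z>.08)&(z<.1),w)
    rect(c+" board",near(.56,-.365,.11)&(z>.005)&(z<.015),w)
    rect(c+" large",near(.4,-.32,.08)&(z>.04),w); rect(c+" small",near(.57,-.475,.05)&(z>.03),w)
    rect(c+" tumbl",near(.68,.41,.07)&(z>.02),w)
    rect(c+" housing",(x>.45)&(x<.76)&(y>.08)&(y<.45)&(z>.054)&(z<.066),w)
    rect(c+" base",(x>.45)&(x<.85)&(y>-.06)&(y<.45)&(z>.024)&(z<.036),w)
    rect(c+" walls",(x>.5)&(x<.66)&(y>-.04)&(y<.1)&(z>.12),w)
    rect(c+" clampbar",(x>.6)&(x<.76)&(y>-.06)&(y<.12)&(z>.26),w)
    rect(c+" knob",near(.595,.275,.06)&(z>.075)&(br<60),w)
    rect(c+" pin",near(.51,.235,.03)&(z>.07),w)
    rect(c+" domino",near(.77,-.17,.12)&(z>.035),w)
w=W["top"]
print(np.round(w[185:240:3,272]*1000).astype(int).tolist())
```

```text
[[450.8, 0.0, 287.8], [0.0, 450.8, 210.6], [0.0, 0.0, 1.0]]
top carttop 220 c [ 544.2 -371.7] size [38.  55.6] ang 84.9 z [86.3 90.9 95.5] mean [ 544.2 -371.2   91. ]
top board 901 c [ 557.8 -367.1] size [205.6 215.3] ang 55.0 z [ 5.4  9.4 14.1] mean [ 549.7 -364.3    9.6]
top large 553 c [ 383.5 -312.3] size [ 62.3 111.4] ang 29.2 z [ 58.9 103.2 111.2] mean [ 388.  -319.   129.2]
top small 162 c [ 558.  -484.5] size [31.2 41.6] ang 89.4 z [39.6 58.8 63.4] mean [ 557.7 -481.8   56.2]
top tumbl 555 c [693.2 387.9] size [102.5  95.7] ang 76.3 z [ 26.1  75.7 183.1] mean [686.2 396.   91.1]
top housing 5281 c [623.3 272.6] size [330.6 275.8] ang 88.4 z [55.7 60.3 64.7] mean [603.2 231.1  60.2]
top base 2610 c [651.2 204.8] size [461.  335.1] ang 88.2 z [25.6 30.3 34.7] mean [604.8  68.2  30.2]
top walls 83 c [592.9  33.6] size [30.3 83.9] ang 88.0 z [130.4 138.8 144.7] mean [596.7  33.2 138.2]
top clampbar 183 c [699.7  30.1] size [76.7 17.5] ang 87.3 z [273.4 303.8 308. ] mean [700.   30.3 300.2]
top knob 94 c [560.3 293.4] size [25.5 26.9] ang 89.8 z [ 97.6 128.  133.2] mean [560.2 291
[... 1078 characters left out ...]
pbar 215 c [703.5  31.3] size [82.1 22.1] ang 88.7 z [265.7 299.9 306.3] mean [705.3  28.7 293.5]
scene knob 116 c [565.9 294.8] size [28.3 28.2] ang 32.8 z [ 92.  117.5 132.3] mean [569.1 292.1 115.1]
scene pin 13 c [512.7 257.4] size [12.4 11.2] ang 33.4 z [71.2 75.9 80.5] mean [512.2 259.3  75.9]
scene domino 1216 c [ 771.  -171.6] size [163.7  72. ] ang 8.5 z [40.  46.8 50. ] mean [ 778.2 -173.3   46.4]
[[670, 24, 125], [673, 26, 38], [664, 26, 38], [655, 27, 31], [632, 23, 137], [625, 24, 122], [625, 26, 36], [615, 26, 44], [605, 26, 45], [595, 26, 49], [586, 26, 43], [577, 26, 44], [567, 26, 43], [551, 23, 144], [549, 26, 30], [539, 26, 30], [530, 26, 34], [520, 26, 33], [511, 26, 29]]
```

Run:
```python
from h import *
a=cv2.imread("pics/top0.png")
cv2.imwrite("pics/t2.png",np.hstack([cv2.resize(a[150:250,165:295],(520,400),interpolation=cv2.INTER_CUBIC),cv2.resize(a[195:265,375:443],(272,280),interpolation=cv2.INTER_CUBIC).__class__((0,)) if 0 else cv2.copyMakeBorder(cv2.resize(a[195:265,375:443],(272,280),interpolation=cv2.INTER_CUBIC),0,120,0,0,cv2.BORDER_CONSTANT)]))
```

```text
(no output)
```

View pics/t2.png

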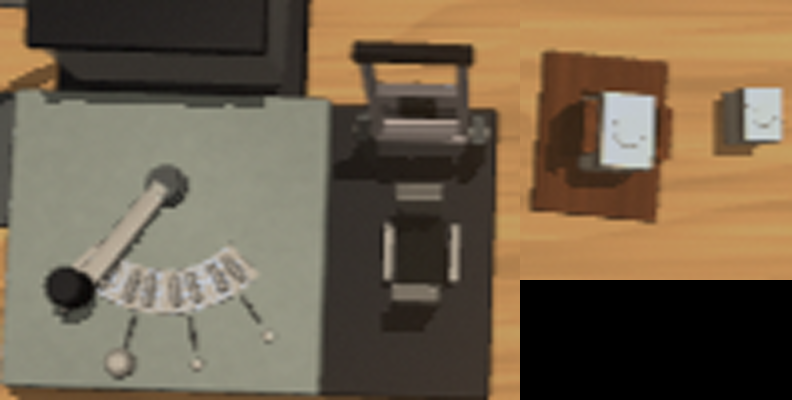

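The enlarged crop confirms it. Of the three white boxes, the one in the rack is the middle-sized, 38x56 mm on top with its top at z 0.091. The big pin is the left-most of the three marks. I'll pick the cartridge up now and measure the machine's yaw at the same time.

Run:
```python
from h import *
t=np.load("/tmp/top0.npz");w=pts("top",t["d"]).reshape(-1,3);w=w[np.isfinite(w[:,0])]
def slope(zlo,zhi,y0,y1,n):
    b=[]
    for y in np.arange(y0,y1,.01):
        m=w[(abs(w[:,1]-y)<.005)&(w[:,2]>zlo)&(w[:,2]<zhi)&(w[:,0]>.42)&(w[:,0]<.65)]
        b.append((y,np.sort(m[:,0])[:3].mean()))
    p=np.polyfit(*np.array(b).T,1); print(n,"yaw",np.degrees(np.arctan(-p[0])),"x at y=.033",np.polyval(p,.033))
slope(.052,.068,.1,.38,"housing"); slope(.022,.038,-.01,.085,"base")
e=w[(w[:,2]>.024)&(w[:,2]<.036)&(w[:,0]>.5)&(w[:,0]<.68)&(w[:,1]<.08)]
b=[(x,np.sort(e[abs(e[:,0]-x)<.005,1])[:3].mean()) for x in np.arange(.51,.67,.01)];p=np.polyfit(*np.array(b).T,1);print("side yaw",np.degrees(np.arctan(p[0])),np.polyval(p,.593))
C=[.5445,-.371]
rpy=min(([180,0,85],[180,0,-95]),key=lambda o:abs(robot.solve_ik(C+[.2],o)[5]) if robot.solve_ik(C+[.2],o) is not None else 999)
print(rpy)
robot.goto(C+[.2],rpy)
jaws.grip(1.0)
robot.move_l(C+[.10],rate=.2)
print(robot.move_l(C+[.046],rate=.1,contact_N=8))
jaws.grip(0.3,30)
print(robot.get_opening()*91,robot.get_finger_force(),robot.get_ee_pos(),robot.get_force(),robot.get_clock())
```

```text
housing yaw nan x at y=.033 nan
base yaw -1.8791293585487137 x at y=.033 0.47963580642399656
side yaw 69.43849304800129 -0.21440297522699958
[180, 0, 85]
False
57.981939561983026 29.99032974243164 [ 0.54467877 -0.37114177  0.04623364] [-1.3025195  -0.49088792  3.87144192] 4.9083<stdin>:7: RuntimeWarning: Mean of empty slice.
  ret = ret.dtype.type(ret / rcount)
```

Gripped at 58 mm, so it is the right part. Next: lift it, stand it on the bare table, and regrip it the other way.

Run:
```python
from h import *
p=np.array(robot.get_ee_pos())
robot.move_l([p[0],p[1],.19],rate=.15)
P=[.50,-.15]
robot.goto(P+[.16],[180,0,88])
robot.move_l(P+[.05],rate=.15)
print("contact",robot.move_l(P+[.033],rate=.03,contact_N=4),robot.get_ee_pos(),robot.get_opening()*91)
jaws.grip(1.0)
robot.move_l(P+[.16],rate=.2)
o=[180,0,-2]
print(robot.solve_ik(P+[.16],o))
robot.goto(P+[.16],o)
robot.move_l(P+[.08],rate=.2)
z=.043
print(robot.move_l(P+[z],rate=.1,contact_N=8))
jaws.grip(0.2,30)
print(robot.get_opening()*91,robot.get_finger_force(),robot.get_ee_pos(),robot.get_clock())
robot.move_l(P+[.20],rate=.15)
im,d=vision.snapshot("scene"); cv2.imwrite("pics/s3.png",cv2.resize(im[100:320,150:430],(760,597)))
```

```text
contact True [ 0.50009519 -0.1499763   0.03573207] 57.84812140327231
[-2.32551653e+01  2.17033886e+01  9.34355361e+01 -2.54444375e-14
  6.48610753e+01  6.87448347e+01]
False
39.3337155261809 29.997600317001343 [ 0.4999858  -0.15000071  0.04298096] 13.0917
```

View pics/s3.png

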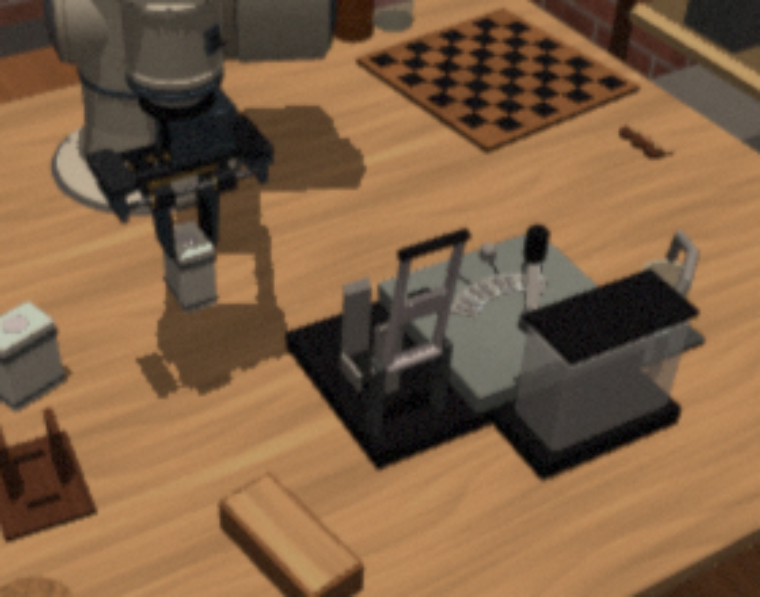

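Picture s3 shows the cartridge held upright at about (190,265), with the rack empty. I'll move it over the cradle and lower it.

Run:
```python
from h import *
C=[.593,.0337]; o=[180,0,-2]
robot.goto(C+[.225],o)
f0=np.array(robot.get_force())
print("a",robot.move_l(C+[.150],rate=.12,contact_N=6),robot.get_ee_pos()[2],np.round(np.array(robot.get_force())-f0,1))
if robot.get_ee_pos()[2]<.152:
    print("b",robot.move_l(C+[.083],rate=.05,contact_N=5),robot.get_ee_pos(),np.round(np.array(robot.get_force())-f0,1))
im,d=vision.snapshot("scene"); cv2.imwrite("pics/s4.png",cv2.resize(im[130:270,230:400],(729,600)))
print(robot.get_clock())
```

```text
a False 0.1506713304546688 [ 1.1  1.1 -0.1]
b True [0.592722   0.03373198 0.0839941 ] [0.9 1.  5.8]
17.2417
```

View pics/s4.png

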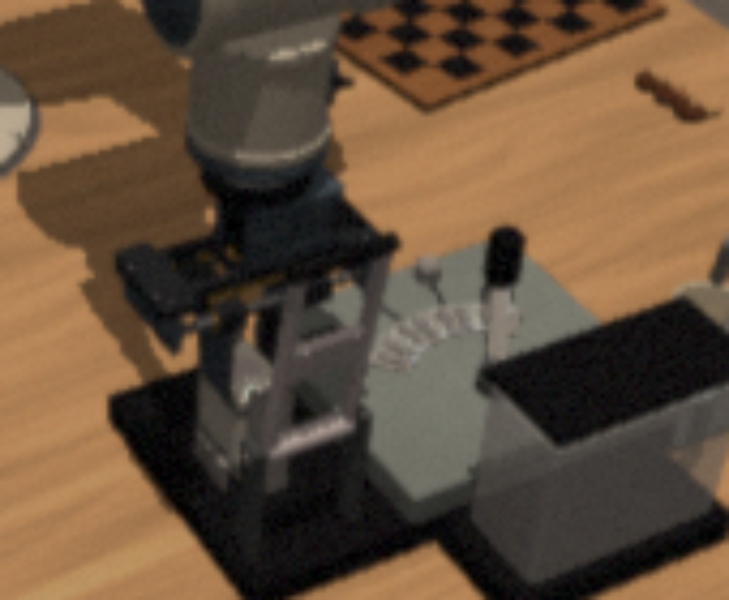

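It contacted at TCP z 0.084 (expected 0.085), so the cartridge is seated between the walls. I'll release it and swing the clamp over from behind.

```bash
cat >> h.py <<'E'
YAW=-2.; c,s=np.cos(np.radians(YAW)),np.sin(np.radians(YAW)); CR=np.array([.593,.0337])
def M(x,y,z): return [CR[0]+c*x-s*y, CR[1]+s*x+c*y, z]
def bar(a,dx=0,dz=0): return M(.085-.175*np.cos(a)+dx,0,.125+.175*np.sin(a)+dz)
E
python3 - <<'E'
from h import *
jaws.grip(.72); jaws.grip(1.0); robot.dwell(.3)
print("ff",robot.get_finger_force())
p=robot.get_ee_pos()
robot.move_l([p[0],p[1],.20],rate=.15)
im,d=vision.snapshot("top");w=pts("top",d);x,y,z=w[...,0],w[...,1],w[...,2]
robot.move_l([p[0],p[1],.36],rate=.25)
jaws.grip(0)
im,d=vision.snapshot("scene"); cv2.imwrite("pics/s5.png",im); w=pts("scene",d);x,y,z=w[...,0],w[...,1],w[...,2]
m=(np.hypot(x-.593,y-.034)<.028)&(z>.1)&(z<.14)&(im.min(-1)>110); print(m.sum(),w[m].mean(0))
robot.move_l(M(.145,0,.36),rate=.2)
print(robot.move_l(bar(1.7,.038,-.013),rate=.2,contact_N=10))
f0=np.array(robot.get_force())
for a in np.arange(1.7,.79,-.1):
    robot.move_l(bar(a,.024,-.012),rate=.15); 
    print(round(a,1),np.round(np.array(robot.get_force())-f0,1))
im,d=vision.snapshot("scene"); cv2.imwrite("pics/s6.png",cv2.resize(im[110:270,210:400],(712,600)))
print(robot.get_clock())
E
```

```text
ff 0.0
115 [0.59161285 0.03336813 0.12219923]
False
1.7 [-0.2 -0.3 -0.8]
1.6 [ 0.5 -0.  -0.9]
1.5 [-0.8 -0.7 -0.3]
1.4 [-0.3 -0.  -0.4]
1.3 [-0.4 -0.1 -0.6]
1.2 [-0.5 -0.3 -1.3]
1.1 [0.2 0.1 0. ]
1.0 [-1.1 -0.1 -0.1]
0.9 [-0.1  0.4  0.6]
0.8 [-0.5  0.3 -0.9]
25.9917
```

View pics/s6.png

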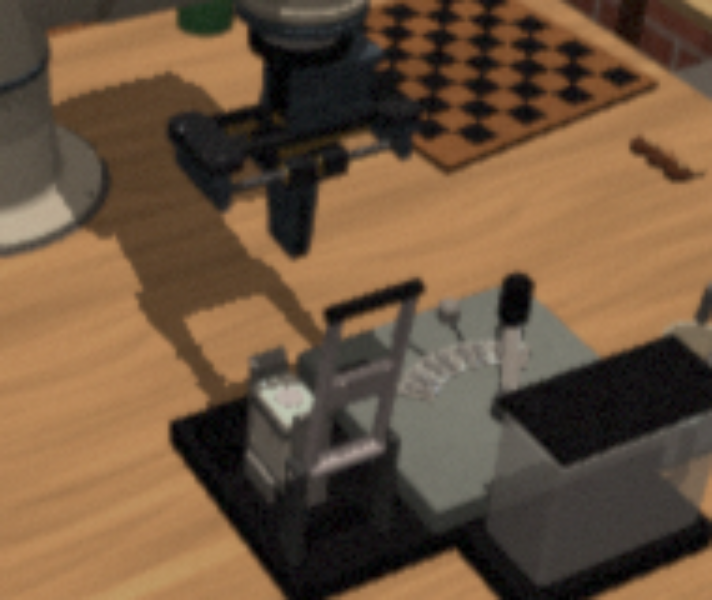

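Picture s6 shows the cartridge seated in the cradle, but the clamp is still near upright (bar about (375,300)) and the tool is in front of it. I'll measure the bar again.

Run:
```python
from h import *
print(robot.get_ee_pos(),robot.get_opening(),robot.get_eef_rot())
for n in ("scene","top"):
    im,d=vision.snapshot(n);w=pts(n,d)
    for r in spotter.cut_out(n,"clamp_bar")[:1]:
        p=w[r["mask"]];p=p[np.isfinite(p[:,0])&(p[:,2]>.25)]; 
        print(n,r["conf"],len(p),np.percentile(p,[3,50,97],axis=0).round(3).tolist())
    x,y,z=w[...,0],w[...,1],w[...,2]
    m=(x>.6)&(x<.8)&(y>-.06)&(y<.12)&(z>.2); q=w[m]
    for h in np.arange(.2,.32,.015):
        k=q[abs(q[:,2]-h)<.0075]
        if len(k)>3: print(n,round(h,3),len(k),np.round(np.percentile(k[:,0],[5,50,95]),3))
```

```text
[0.58094442 0.03410651 0.2391408 ] 0.005297915959872729 [-1.79996132e+02  1.06337146e-01 -2.00446364e+00]
scene 0.74 208 [[0.695, -0.008, 0.254], [0.706, 0.021, 0.299], [0.711, 0.064, 0.307]]
scene 0.2 38 [0.69  0.695 0.697]
scene 0.215 91 [0.689 0.696 0.699]
scene 0.23 82 [0.683 0.694 0.7  ]
scene 0.245 34 [0.691 0.699 0.703]
scene 0.26 35 [0.694 0.7   0.707]
scene 0.275 34 [0.694 0.703 0.708]
scene 0.29 41 [0.6   0.707 0.71 ]
scene 0.305 136 [0.697 0.707 0.711]
top 0.65 199 [[0.52, -0.011, 0.299], [0.698, 0.034, 0.306], [0.707, 0.11, 0.642]]
top 0.29 4 [0.694 0.695 0.697]
top 0.305 152 [0.696 0.701 0.707]
```

Run:
```python
from h import *
m=vision.camera_model("scene");K=np.array(m["camera_matrix"]);T=np.linalg.inv(m["extrinsics"])
def pr(p): q=K@(T[:3,:3]@np.array(p)+T[:3,3]); return np.round(q[:2]/q[2])
print("tip px",pr(robot.get_ee_pos()))
p=robot.get_ee_pos()
robot.move_l([p[0],p[1],.36],rate=.25)
robot.move_l(M(.160,0,.36),rate=.25); print(robot.get_ee_pos())
print(robot.move_l(M(.160,0,.280),rate=.2,contact_N=10),robot.get_ee_pos())
im,d=vision.snapshot("scene")
print("hit",robot.move_l(M(.105,0,.280),rate=.06,contact_N=1.5),robot.get_ee_pos(),robot.get_force())
im2,d=vision.snapshot("scene"); print(pr(robot.get_ee_pos()))
cv2.imwrite("pics/s7.png",np.hstack([cv2.resize(i[110:230,240:360],(400,400)) for i in (im,im2)]))
print(robot.get_clock())
```

```text
tip px [286. 184.]
[0.75225202 0.02816694 0.35923967]
False [0.752748   0.02818632 0.28174631]
hit False [0.69822637 0.03002356 0.27993448] [ 0.06489844  0.27713791 -0.01186208]
[308. 195.]
29.3833
```

View pics/s7.png

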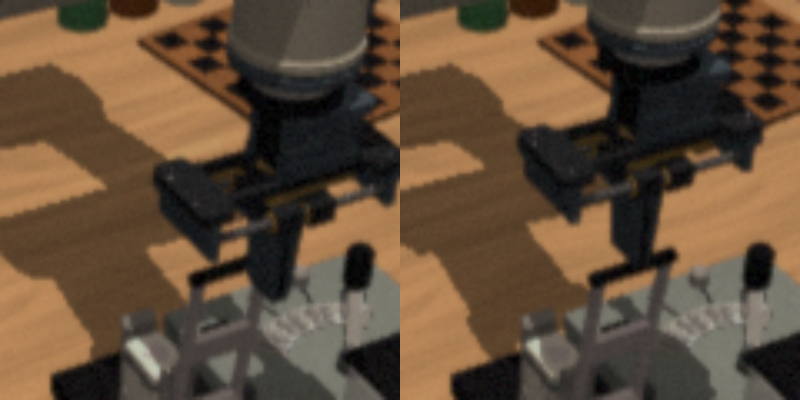

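Run:
```python
from h import *
print(robot.get_ee_pos())
for n in ("scene","top"):
    im,d=vision.snapshot(n);w=pts(n,d);q=w[(w[...,0]>.6)&(w[...,0]<.8)&(abs(w[...,1]-.03)<.06)&(w[...,2]>.19)&(w[...,2]<.37)]
    for h in np.arange(.2,.37,.012):
        k=q[abs(q[:,2]-h)<.006]
        if len(k)>3: print(n,round(h,3),len(k),"x",np.round(np.percentile(k[:,0],[3,50,97]),3),"y",np.round(np.percentile(k[:,1],[3,50,97]),3))
im,d=vision.snapshot("scene");w=pts("scene",d)
for v in range(176,200,2): print(v,[tuple(np.round(w[v,u]*1000).astype(int).tolist()) for u in (303,308,312)])
```

```text
[0.69821353 0.03003008 0.27982961]
scene 0.2 53 x [0.685 0.694 0.697] y [-0.005  0.022  0.065]
scene 0.212 63 x [0.688 0.696 0.699] y [-0.004  0.031  0.063]
scene 0.224 101 x [0.682 0.696 0.7  ] y [-0.003  0.03   0.062]
scene 0.236 27 x [0.691 0.699 0.703] y [-0.006  0.059  0.064]
scene 0.248 25 x [0.691 0.7   0.704] y [-0.006  0.     0.065]
scene 0.26 29 x [0.692 0.701 0.704] y [-0.005  0.059  0.066]
scene 0.272 30 x [0.696 0.702 0.707] y [-0.006  0.001  0.066]
scene 0.284 22 x [0.697 0.705 0.71 ] y [-0.004  0.06   0.066]
scene 0.296 58 x [0.697 0.709 0.711] y [-0.008  0.02   0.069]
scene 0.308 84 x [0.697 0.707 0.715] y [-0.006  0.024  0.067]
scene 0.32 40 x [0.683 0.713 0.717] y [0.02  0.023 0.038]
scene 0.332 46 x [0.682 0.713 0.717] y [0.019 0.022 0.041]
scene 0.344 51 x [0.682 0.713 0.718] y [0.018 0.021 0.039]
scene 0.356 51 x [0.686 0.714 0.717] y [0.018 0.022 0.041]
scene 0.368 37 x [0.693 0.713 0.717] y [0.016 0.02  0.042]
top 0.2 16 x [0.678 0.683 0.686] y [-0.003  0.048  0.064]
top 0.212 37 x [0.677 0.683 0.686] y [-0.002  0.029  0.063]
top 0.224 73 x [0.68  0.686 0.694] y [0.001 0.032 0.062]
top 0.236 7 x [0.685 0.687 0.688] y [-0.005 -0.002  0.051]
top 0.284 4 x [0.693 0.694 0.695] y [-0.005 -0.004 -0.   ]
top 0.308 10 x [0.698 0.703 0.706] y [-0.008 -0.003  0.05 ]
176 [(683, 21, 337), (708, 18, 354), (717, 25, 357)]
178 [(679, 24, 327), (708, 19, 347), (717, 25, 351)]
180 [(681, 23, 321), (704, 23, 337), (718, 25, 344)]
182 [(680, 25, 314), (708, 20, 334), (713, 30, 333)]
184 [(345, 268, 0), (710, 19, 329), (713, 31, 326)]
186 [(357, 260, 1), (708, 22, 320), (714, 30, 321)]
188 [(365, 255, -1), (706, 23, 311), (711, 33, 311)]
190 [(703, 10, 307), (705, 25, 304), (708, 36, 301)]
192 [(708, 7, 305), (709, 22, 300), (408, 267, 4)]
194 [(711, 5, 301), (409, 248, 2), (412, 265, -2)]
196 [(407, 227, 0), (418, 242, 1), (423, 258, -1)]
198 [(418, 220, 1), (490, 189, 62), (493, 205, 58)]
```

The depth data shows the visible finger ends about 27 mm above the nominal TCP, so the tool passed just over the bar. I'll redo the swing deeper.

Run:
```python
from h import *
p=robot.get_ee_pos()
robot.move_l([p[0],p[1],.325],rate=.25)
robot.move_l(M(.155,0,.325),rate=.25)
print(robot.move_l(M(.155,0,.256),rate=.25,contact_N=10))
print("hit",robot.move_l(M(.110,0,.256),rate=.08,contact_N=1.5),robot.get_ee_pos(),robot.get_force())
for a in np.arange(1.6,.79,-.1):
    robot.move_l(bar(a,.024,-.042),rate=.15); 
    print(round(a,1),np.round(robot.get_force(),1))
    if np.linalg.norm(robot.get_force())>30: break
for n in ("scene","top"):
    im,d=vision.snapshot(n)
    for r in spotter.cut_out(n,"clamp_bar")[:1]:
        w=pts(n,d)[r["mask"]];print(n,r["conf"],np.nanmedian(w,axis=0).round(3))
    if n=="scene": cv2.imwrite("pics/s8.png",cv2.resize(im[110:270,210:400],(712,600)))
print(robot.get_clock())
```

```text
True
hit True [0.74318786 0.02851453 0.24862041] [0.3329094  0.11464589 0.22213208]
1.6 [0.  0.5 0.4]
1.5 [ 0.2  0.6 -0.6]
1.4 [ 0.1 -0.8  0.3]
1.3 [-0.3  0.1 -0. ]
1.2 [ 0.9  0.2 -0.8]
1.1 [1.  0.7 1. ]
1.0 [-0.1  0.1  0.3]
0.9 [ 0.4 -0.6 -0.2]
0.8 [ 0.8 -0.3  0. ]
scene 0.65 [0.624 0.029 0.186]
33.5167
```

View pics/s8.png

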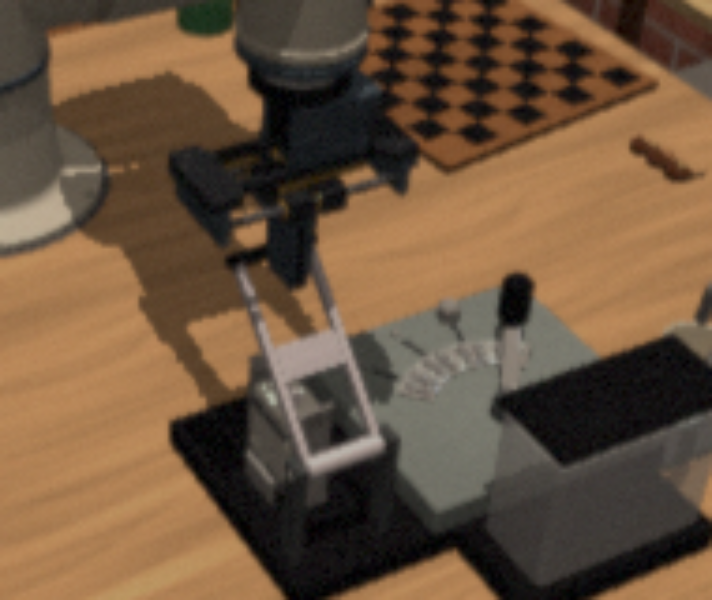

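The clamp came over to about 0.8 rad, with the bar at about (245,260) in the picture. Now I'll press it down from above along its arc.

Run:
```python
from h import *
p=robot.get_ee_pos()
robot.move_l([p[0],p[1],.30],rate=.25)
robot.move_l(bar(.85,-.003,.04),rate=.25)
for a in np.arange(.8,-.01,-.1):
    robot.move_l(bar(a,-.003,-.018),rate=.15)
    print(round(a,1),np.round(robot.get_force(),1))
    if np.linalg.norm(robot.get_force())>40: break
q=bar(0,-.003,0)
print(robot.move_l(q[:2]+[.090],rate=.03,contact_N=22),robot.get_ee_pos(),robot.get_force())
im,d=vision.snapshot("scene");cv2.imwrite("pics/s9.png",cv2.resize(im[110:270,210:400],(712,600)))
print(robot.get_clock())
```

```text
0.8 [0.8 1.4 0.9]
0.7 [0.7 0.  0.6]
0.6 [-0.1 -0.4  0.6]
0.5 [0.2 0.7 0.6]
0.4 [ 0.3 -0.4  0.2]
0.3 [0.6 0.2 0.5]
0.2 [ 0.2 -0.2  1.3]
0.1 [ 0.5 -0.6  0.1]
0.0 [-0.3 -0.3 -0.1]
True [0.50083167 0.03692795 0.10309681] [-6.94986266  0.0893415  24.93286168]
37.375
```

View pics/s9.png

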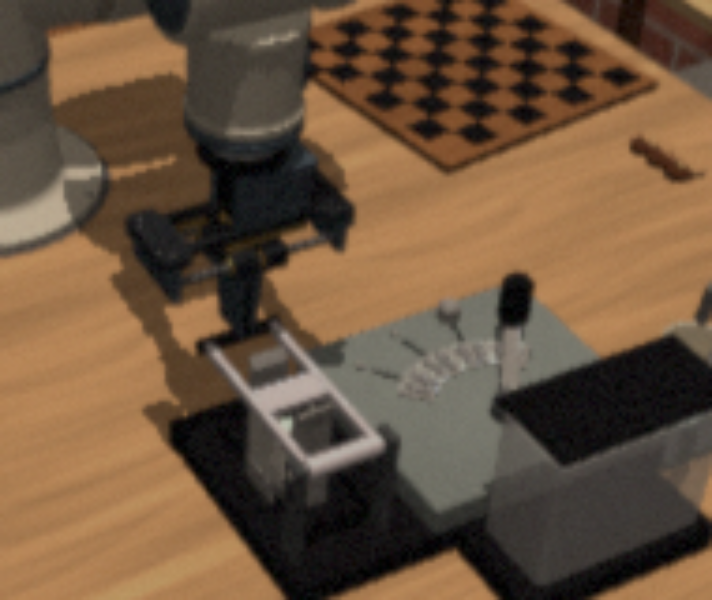

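Run:
```python
from h import *
p=robot.get_ee_pos()
print("press",robot.move_l([p[0],p[1],.085],rate=.03,contact_N=18),robot.get_ee_pos(),robot.get_force())
robot.move_l([p[0],p[1],.24],rate=.25)
for n in ("scene","top"):
    im,d=vision.snapshot(n);w=pts(n,d)
    q=(w[np.isfinite(w[...,0])].reshape(-1,3)-[*CR,0])@np.array([[c,-s,0],[s,c,0],[0,0,1]])
    for x0,x1 in ((-.10,-.08),(-.075,-.05),(-.02,0),(0,.02),(.03,.05),(.06,.08)):
        k=q[(q[:,0]>x0)&(q[:,0]<x1)&(abs(q[:,1])<.042)&(abs(q[:,1])>(.022 if x0>-.08 else 0))&(q[:,2]>.11)&(q[:,2]<.16)]
        if len(k)>3: print(n,x0,len(k),np.round(np.percentile(k[:,2],[10,50,90]),4))
    w=w.reshape(-1,3);
    k=w[(np.hypot(w[:,0]-.563,w[:,1]-.293)<.03)&(w[:,2]>.115)&(w[:,2]<.15)]; print(n,"knobtop",len(k),k.mean(0),k.min(0),k.max(0))
    k=w[(np.hypot(w[:,0]-.51,w[:,1]-.259)<.03)&(w[:,2]>.072)&(w[:,2]<.085)]; print(n,"pin",len(k),k.mean(0))
    k=w[(np.hypot(w[:,0]-.644,w[:,1]-.231)<.03)&(w[:,2]>.066)]; print(n,"piv",len(k),k.mean(0),k.min(0),k.max(0))
print(robot.get_clock())
```

```text
press True [0.50082929 0.03691441 0.10315581] [-5.77219438  0.16534087 21.99600153]
scene -0.1 92 [0.1245 0.13   0.1341]
scene -0.075 38 [0.1245 0.1314 0.1336]
scene -0.02 37 [0.1274 0.1317 0.1339]
scene 0 54 [0.1267 0.1301 0.1332]
scene 0.03 39 [0.1234 0.1299 0.1341]
scene 0.06 34 [0.1266 0.1315 0.1346]
scene knobtop 62 [0.56739942 0.29402309 0.1265763 ] [0.55250534 0.28071677 0.11550508] [0.57953951 0.31157904 0.13573854]
scene pin 23 [0.51161524 0.26419261 0.07634117]
scene piv 46 [0.63771431 0.23340419 0.07930429] [0.62044191 0.21564176 0.06639768] [0.65573413 0.25498714 0.08833941]
top 0 18 [0.1286 0.1318 0.1351]
top 0.03 37 [0.1269 0.1305 0.1349]
top 0.06 56 [0.1261 0.1304 0.1359]
top knobtop 86 [0.56085141 0.29431739 0.12877052] [0.54696777 0.28088642 0.11638659] [0.57388233 0.30885702 0.13737336]
top pin 35 [0.50595992 0.26563719 0.07715179]
top piv 114 [0.64010521 0.23326143 0.07998849] [0.61733508 0.20663667 0.06641642] [0.66318597 0.25417884 0.08998062]
38.3917
```

The clamp is level at z 0.131 along its whole length, so it is shut. The lever is next: |knob-pin| measures 60.6 mm against 63 predicted for the 0.42 notch (94 for the next one), which confirms the notch.

```bash
cat >> h.py <<'E'
from scipy.optimize import fsolve
KN=np.array([.5615,.2945]); PIN=np.array([.508,.265])
PV=fsolve(lambda p:[np.hypot(*(p-KN))-.105,np.hypot(*(p-PIN))-.142],[.644,.231])
E
python3 - <<'E'
from h import *
a0=np.arctan2(*(KN-PV)[::-1]); a1=np.arctan2(*(PIN-PV)[::-1])%(2*np.pi)
print("pivot",PV,np.degrees(a0),a1-a0)
P=lambda a,z:[*(PV+.105*np.array([np.cos(a),np.sin(a)])),z]
O=lambda a:[180,0,np.degrees(a)-180]
p=robot.get_ee_pos()
robot.move_l([p[0],p[1],.26],rate=.3)
robot.goto(P(a0,.24),O(a0)); jaws.grip(.68)
print("down",robot.move_l(P(a0,.086),rate=.15,contact_N=6),robot.get_ee_pos())
jaws.grip(.1,15)
print(robot.get_opening()*91,robot.get_finger_force())
for f in (.25,.5,.75,1):
    a=a0+f*(a1-a0); robot.move_l(P(a,.086),rot=O(a),rate=.06)
    print(f,np.round(robot.get_force(),1),round(robot.get_opening()*91,1))
print(robot.get_ee_pos(),robot.get_clock())
E
```

```text
pivot [0.64622605 0.23247987] 143.79558273418476 0.4008206355442714
down False [0.56204777 0.29474686 0.08686443]
28.840937252411358 15.001226094318554
0.25 [-2.2 -1.9  5.7] 28.7
0.5 [-1.5  2.2  4.9] 29.0
0.75 [-1.5  1.5  6.1] 28.9
1 [-3.3  3.1  6.7] 29.1
[0.54411196 0.25683257 0.08612183] 43.775
```

Run:
```python
from h import *
jaws.grip(.68); robot.dwell(.3)
p=robot.get_ee_pos(); robot.move_l([p[0],p[1],.24],rate=.25)
robot.move_l([.45,.0,.30],rate=.3)
for n in ("scene","top"):
    im,d=vision.snapshot(n); w=pts(n,d).reshape(-1,3)
    k=w[(np.hypot(w[:,0]-.548,w[:,1]-.258)<.04)&(w[:,2]>.115)&(w[:,2]<.15)]; m=k.mean(0); print(n,"knobtop",len(k),m)
    e=m[:2]-PV; print(" nose-pin mm",np.round(1000*(PV+.142*e/np.hypot(*e)-PIN),1))
    if n=="top": cv2.imwrite("pics/t10.png",cv2.resize(im[150:250,165:295],(780,600),interpolation=cv2.INTER_CUBIC))
print(robot.get_clock())
```

```text
scene knobtop 65 [0.54857553 0.25411146 0.12659913]
 nose-pin mm [-0.4 -1.8]
top knobtop 86 [0.54194827 0.25539696 0.12854758]
 nose-pin mm [-0.5 -2. ]
46.6917
```

View pics/t10.png

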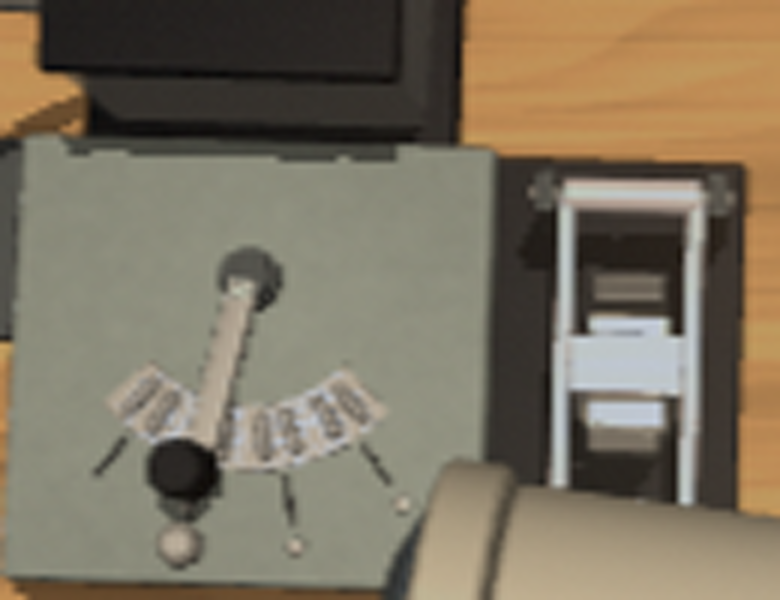

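The top view shows the lever in line with the big pin at (180,545), with the nose about 2 mm off it. The clamp lies shut over the cartridge and the robot is clear, so I'm handing the job in.

```bash
python3 -c "
from h import *
print(ticket.sign_off())"
```

```text
the job is handed in; nothing more can be done
None
```

The job is handed in at about 47 s of the 72 s allowed: by my own measurements the cartridge is seated, the clamp is shut level and the lever nose is about 2 mm from the big pin; I did not re-measure the bystanders, and sign-off returned no verdict.

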